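# Close a two-part wax mould in its jig

### The job

Close up the wax mould in its jig: slide the aluminium lower half (the one with the cavity, on the jig) over the plate fully home into the corner of the two brass fences, then slide the blue cover half off the white ledge and across the lower half's face until the two are flush all round, and then swing the red keeper bar fully across the top to its stop. Slide both halves, never lift or tip them, and leave the other things on the bench where they are.

Things in the scene. Friction and masses are not known exactly. Their poses are not given: they have to be found in the camera images.
- jig_nest (a point): Fixed jig: dark steel plate 290 x 360 mm, its top 10 mm above the bench, with two brass fences meeting in its far left corner, turned up to 0.25 rad. This point: on the plate's top, centre of the nest where the lower half ends up. Axes of all jig points: x away from the robot to the back fence, y left to the side fence, z up. The plate spans x -220 to 70, y -260 to 100 mm from here
- back_fence (a point): Middle of the upper edge of the back fence's inner face: 30 mm in x from jig_nest, 40 mm above the plate. The face looks to -x and runs 162 mm to either side along y; the fence is 20 mm thick
- side_fence (a point): Middle of the upper edge of the side fence's inner face: 60 mm in y from jig_nest, 40 mm above the plate. The face looks to -y and runs 95 mm to either side along x, up to the back fence; the fence is 20 mm thick
- ledge (a point): Centre of the top of the fixed white plastic ledge right of the nest: 80 (x) x 177 (y) mm, 23 mm above the plate (1 mm more than the lower half's thickness). Its far edge meets the back fence; its left end is 10 mm short of the nest; 50 mm nearer the robot than jig_nest at its front edge
- cavity_half_center (a point): Centre (half-way up) of the lower mould half: plain aluminium block 60 (x) x 120 (y) x 22 mm, about 0.4 kg, with an 8 mm deep cavity in its upper face that opens in the middle of the long front (-x) face. It starts flat on the jig's plate, on the robot's side of the white ledge, turned up to 0.25 rad from the jig. Axes: y along its length, z up
- cover_half_center (a point): Centre (half-way up) of the cover half: blue block 60 (x) x 120 (y) x 22 mm, about 0.42 kg, flat and smooth. It starts flat on the white ledge, a little off the back fence and turned up to 0.1 rad from it. Axes: y along its length, z up
- keeper (a joint): Angle of the red keeper bar, rad: 0 lies along the back fence pointing to jig +y, 1.57 (stop) points to the robot across the nest's middle; grows counter-clockwise from above. Vertical pivot 40 mm in x from jig_nest (y 0). Light friction holds it. Bar 16 mm wide, 8 thick, underside 46.5 mm above the plate (2.5 over the closed mould), reaching 85 mm from the pivot
- keeper_pin (a point): Middle of the keeper's upright black handle pin: 14 mm thick, 30 mm tall, standing on the bar's upper face 70 mm from the pivot; this point is 15 mm above the bar's upper face
- loupe: Bystander, to be left alone: black eye loupe, 34 mm across and 28 mm tall, standing on the front right part of the jig's plate
- spare_half: Bystander, to be left alone: spare aluminium mould block 50 x 90 x 18 mm on the bench left of the jig
- mandrel: Bystander, to be left alone: tapered steel ring mandrel, 270 mm long, 26 mm thick, lying on the bench to the left
- wax_jar: Bystander, to be left alone: green glass jar with white cap, 64 mm across, 85 mm tall, on the bench left or right of the jig
- tin: Bystander, to be left alone: yellow tin, 72 mm across, 45 mm tall, on the bench left or right of the jig
- file_brush: Bystander, to be left alone: bench brush lying to the right, near the robot
Things that resemble listed ones, but are neither listed nor needed, are in the scene too. Of the things shaped like the part that bears cover_half_center, the blue one is meant.

How it is judged:
On the way, in this order (a step that is already met when the one before it is completed fails the run):
1. the lower half lies home in the corner of the fences (x of cavity_half_center in the frame of jig_nest between -0.003 and 0.003 m and y of cavity_half_center in the frame of jig_nest between -0.003 and 0.003 m and angle between the y axis of cavity_half_center and the y axis of jig_nest, either way round below 0.03 rad and z of cavity_half_center in the frame of jig_nest below 0.014 m and y of cover_half_center in the frame of jig_nest below -0.08 m), for 0.2 s.
2. the cover is on its way, overlapping part of the lower half's length, which is still home (x of cavity_half_center in the frame of jig_nest between -0.003 and 0.003 m and y of cavity_half_center in the frame of jig_nest between -0.003 and 0.003 m and angle between the y axis of cavity_half_center and the y axis of jig_nest, either way round below 0.03 rad and z of cavity_half_center in the frame of jig_nest below 0.014 m and y of cover_half_center in the frame of jig_nest between -0.075 and -0.015 m).
3. the cover lies flush on the lower half, both home in the corner, the keeper not yet across (x of cavity_half_center in the frame of jig_nest between -0.003 and 0.003 m and y of cavity_half_center in the frame of jig_nest between -0.003 and 0.003 m and angle between the y axis of cavity_half_center and the y axis of jig_nest, either way round below 0.03 rad and z of cavity_half_center in the frame of jig_nest below 0.014 m and x of cover_half_center in the frame of cavity_half_center between -0.003 and 0.003 m and y of cover_half_center in the frame of cavity_half_center between -0.003 and 0.003 m and angle between the y axis of cover_half_center and the y axis of cavity_half_center, either way round below 0.03 rad and z of cover_half_center in the frame of cavity_half_center between 0.0195 and 0.0245 m and angle between cover_half_center's own z axis and vertical below 0.03 rad and value of joint keeper below 1.1 rad), for 0.2 s.
At the end, for the whole second after the job is handed in: The lower half lies within 3 mm and 0.03 rad of home in the corner, the cover lies flat on it, flush within 3 mm and 0.03 rad, both at rest, and the keeper is at its stop across the mould (above 1.45 rad) (x of cavity_half_center in the frame of jig_nest between -0.003 and 0.003 m and y of cavity_half_center in the frame of jig_nest between -0.003 and 0.003 m and angle between the y axis of cavity_half_center and the y axis of jig_nest, either way round below 0.03 rad and z of cavity_half_center in the frame of jig_nest below 0.014 m and x of cover_half_center in the frame of cavity_half_center between -0.003 and 0.003 m and y of cover_half_center in the frame of cavity_half_center between -0.003 and 0.003 m and angle between the y axis of cover_half_center and the y axis of cavity_half_center, either way round below 0.03 rad and z of cover_half_center in the frame of cavity_half_center between 0.0195 and 0.0245 m and angle between cover_half_center's own z axis and vertical below 0.03 rad and value of joint keeper above 1.45 rad and linear speed of each of cover_half, cavity_half below 0.01 m/s); the robot touches nothing.
It fails at once if the lower half is lifted off the plate (centre 8 mm above its resting height) or tipped more than 0.2 rad (z of cavity_half_center in the frame of jig_nest above 0.019 m or angle between cavity_half_center's own z axis and vertical above 0.2 rad).
It fails at once if the cover is lifted (centre 8 mm above its height on the ledge), dropped off the ledge or tipped more than 0.2 rad (z of cover_half_center in the frame of jig_nest above 0.042 m or z of cover_half_center in the frame of jig_nest below 0.026 m or angle between cover_half_center's own z axis and vertical above 0.2 rad).
It fails at once if a bystander is moved by more than 20 mm (distance of any of loupe, spare_half, mandrel, wax_jar, tin, file_brush from where it was at the start of the episode above 0.02 m).
It also fails if it takes over 72 s, if anything falls off the work surface, if the arm or the gripper's body presses on something with over 40 N, if the wrist force passes 120 N, or if a joint passes its speed limit or range.

### The arm

A 7-joint arm with a two-finger parallel gripper is mounted at the origin on the work surface. World frame = base frame: x ahead of the robot, y to its left, z up, the work surface at z = 0. Lengths are in m, angles in rad, forces in N, time in s.
With the tool pointing down it reaches from about 0.425 to 0.925 m from the base axis. Payload 6.8 kg.
Tool frame: the origin (TCP) lies midway between the tips of the shut fingers; the grasp point (between the pads) lies 19 mm behind it (tcp_to_grasp is the distance from the TCP to the grasp point, in m); z points along the fingers, y is the direction in which the jaws open and shut (so a half turn about z gives the same grasp; the last joint's range is limited). The gripper opens to 88 mm and grips with 3 to 60 N. Pads are 20 mm wide; open, the fingers measure 115 mm over their backs; the gripper's body (75 mm by 178 mm) begins 61 mm behind the grasp point.
Start: joints at [-1.457, 0.477, 0.022, 1.555, -0.011, 1.109, -0.083], TCP at [0.148, 0.658, 0.223] pointing down, gripper open.
Joint ranges: [-2.96, 2.96], [-0.34, 2.1], [-1.41, 1.46], [0.24, 2.44], [-1.37, 4.51], [0.17, 1.92], [-2.96, 2.96]. Speed limits (rad/s): [2.39, 2.39, 3.14, 3.14, 3.14, 3.14, 3.14].

### API

Orientations are given as [roll, pitch, yaw] about the fixed x, y, z axes, in that order (R = Rz(yaw) Ry(pitch) Rx(roll)).
In Python, from station import * gives the robot as it stands.
- The arm moves only by the tool drive_tool, never from a script. Its argument "moves" is a list of rows, each an object of numbers: "x", "y", "z": the shift along the world's x, y, z in units of 25 mm (1.0 is 25 mm); "rx", "ry", "rz": the turn, a rotation vector about the world's x, y, z in units of 10 degrees (1.0 is 10 degrees); "gripper": the closure, from -1 (fully open) to 1 (shut). A call has 1 to 10 rows; each row is the pose to reach, as a shift and turn from the pose measured when the call began; what a row does not reach only later rows make up. A row lasts 1/8 s, in which the tool goes at most 62.5 mm and 10.7 degrees, less where a joint would pass 70% of its speed; a pose out of reach is approached as far as the arm can. A call with a gripper value outside its range is refused whole. The fingers move at their own pace and stop on an object; the grip force is fixed at half the most. Time passes only in rows, so rows that repeat a pose let the fingers close. It gives the time, the measured TCP pose, the force and the opening at its end, in the units of the state.
- get_state(): the state, without advancing time (a new reading comes with each control period).
- grab_frame(name): name is "scene" or "top"; returns a dict with "image" (400x640x3 uint8, blue, green, red), "z_map" (400x640 float32, m along the optical axis (not along the pixel's ray), 0 where there is no reading), "fx", "fy", "cx", "cy" (pixels), "extrinsics" (4x4, takes a point from world to camera coordinates). Camera axes: x right, y down, z forward; pixel columns grow to the right and rows downward; lengths in m; the calibration is good to about 2 mm. A picture is of the moment at which its call begins.
- close_job(): hands the job in, once; it reports no verdict.
The state is a dict: "time_s": time; "joints": joint angles; "qd": joint speeds; "joint_torque": joint torques, N m; "eef_pos": TCP position; "orientation": TCP orientation; "force": force on the tool from outside, world axes, zero at the start; "torque": the same for the moment, N m; "width": opening from 0.0 (shut) to 1.0 (fully open).
Only numpy, scipy, OpenCV 4.12 (cv2) and the standard library are available. Lean on these libraries where they do the work, as an engineer would, in place of code of your own. Each camera call takes 0.05 s, during which the arm holds its last target. There are 200 camera calls.

## Working session

There is one attempt and no reset: what is moved stays moved. The work goes in short steps, Python scripts to look and compute and a tool call to move; the robot and the scene stay as the last step left them, time stands still between calls to the robot, and variables do not carry over. Pictures are saved under pics/ and viewed, about 8 in all and at most 12, crops included, and the job is handed in when it is done.

Besides the shell and the picture viewer there is one more tool, called after "Request:" in YAML: its name, and indented under it one key for each argument. drive_tool: Moves the arm, as the interface text tells. Its arguments: {"type":"object","properties":{"moves":{"type":"array","items":{"type":"object","properties":{"x":{"type":"number"},"y":{"type":"number"},"z":{"type":"number"},"rx":{"type":"number"},"ry":{"type":"number"},"rz":{"type":"number"},"gripper":{"type":"number"}}}}},"required":["moves"]}

```bash
ls; mkdir -p pics; cat > h.py <<'E'
from station import *
import numpy as np, cv2
def world(f):
    "per-pixel world points from depth map"
    z=f["z_map"]; v,u=np.mgrid[:z.shape[0],:z.shape[1]]
    P=np.stack([(u-f["cx"])/f["fx"]*z,(v-f["cy"])/f["fy"]*z,z],-1)
    E=np.array(f["extrinsics"]); return (P-E[:3,3])@E[:3,:3]
def ray(f,u,v,h):
    "pixel onto the plane z=h"
    E=np.array(f["extrinsics"]); o=-E[:3,:3].T@E[:3,3]
    d=E[:3,:3].T@np.array([(u-f["cx"])/f["fx"],(v-f["cy"])/f["fy"],1])
    return o+d*(h-o[2])/d[2]
E
python3 - <<'E'
from h import *
s=get_state(); print(s)
for n in("scene","top"):
    f=grab_frame(n); cv2.imwrite(f"pics/{n}0.png",f["image"]); np.savez(f"{n}0.npz",**f)
    E=np.array(f["extrinsics"]); print(n,-E[:3,:3].T@E[:3,3],f["fx"],(f["z_map"]>0).mean())
E
```

```text
pics
{'time_s': 0.0, 'joints': array([-1.45708134,  0.477773  ,  0.02234226,  1.55644431, -0.01146213,
        1.10929551, -0.0830914 ]), 'qd': array([-2.66465476e-05,  6.34184481e-04,  2.02837641e-04, -1.31838785e-03,
       -3.74532315e-05, -7.97586227e-04,  1.40715825e-03]), 'joint_torque': array([ 1.04512226e-03, -5.82857859e+01,  1.53519105e+00, -2.72596747e+01,
       -5.43492276e-02,  1.72137382e-02,  1.61422004e-04]), 'eef_pos': array([0.14839595, 0.65787025, 0.22170297]), 'orientation': array([-3.13980848e+00,  1.67198365e-04,  2.91982273e+00]), 'force': array([ 0.31547753, -0.36372092, -0.0191347 ]), 'torque': array([ 0.01432119,  0.04953311, -0.03898931]), 'width': 0.9989292578283689}
scene [ 0.99857209 -0.43178989  0.89648614] 443.68900097443486 0.99591015625
top [0.39842423 0.00721183 1.11648973] 398.77112826763295 0.99593359375
```

View pics/top0.png

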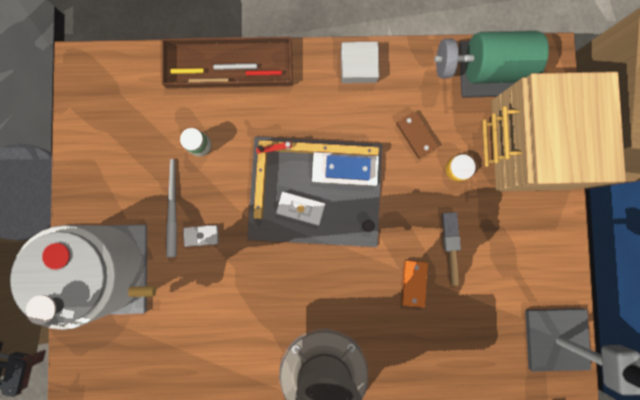

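View pics/scene0.png

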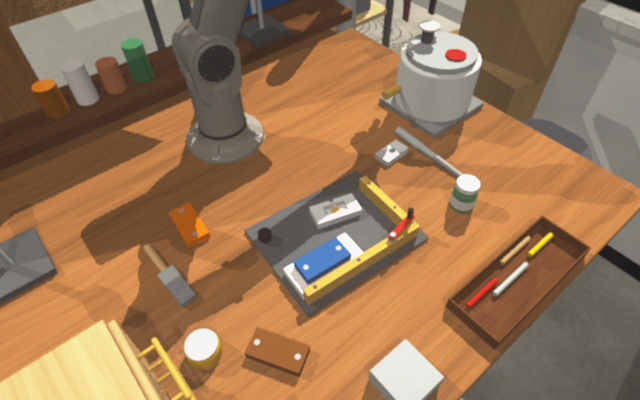

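```bash
python3 - <<'E'
from h import *
for n in("scene","top"):
    f=dict(np.load(f"{n}0.npz")); E=f["extrinsics"]; print(n,np.round(E,3).tolist())
    for p in([0,0,0],[.148,.658,.222],[.5,0,0],[0.5,.3,0]):
        c=E[:3,:3]@p+E[:3,3]; print(p,c[:2]/c[2]*f["fx"]+[f["cx"],f["cy"]],c[2])
    W=world(f)
    for (u,v) in ([(320,200),(325,375),(315,160),(265,225),(90,280)] if n=="top" else [(265,235),(225,60),(440,80),(230,140),(330,260)]): print((u,v),np.round(W[v,u],3))
E
```

```text
scene [[0.641, 0.767, -0.011, -0.299], [0.575, -0.49, -0.655, -0.198], [-0.508, 0.414, -0.755, 1.363], [0.0, 0.0, 0.0, 1.0]]
[0, 0, 0] [224.97027124 136.69083296] 1.3632074862284367
[0.148, 0.658, 0.222] [417.36316942  16.16811842] 1.3926585210451732
[0.5, 0, 0] [330.89552327 236.9398372 ] 1.1091921131618305
[0.5, 0.3, 0] [412.851633   180.49478322] 1.2333569795606816
(265, 235) [ 0.413 -0.135  0.036]
(225, 60) [0.072 0.016 0.29 ]
(440, 80) [0.379 0.508 0.172]
(230, 140) [ 0.069 -0.017  0.042]
(330, 260) [ 0.578 -0.07   0.055]
top [[-0.024, -1.0, 0.009, 0.007], [-0.998, 0.023, -0.066, 0.47], [0.065, -0.011, -0.998, 1.088], [0.0, 0.0, 0.0, 1.0]]
[0, 0, 0] [323.90385091 374.12188531] 1.088093768729984
[0.148, 0.658, 0.222] [ 22.0322472  350.20139525] 0.8691996737322234
[0.5, 0, 0] [319.55217962 191.62570633] 1.1207532762721322
[0.5, 0.3, 0] [212.53325221 194.10332965] 1.117539825589442
(320, 200) [ 0.475 -0.001  0.013]
(325, 375) [ 0.069 -0.001  0.198]
(315, 160) [0.584 0.011 0.033]
(265, 225) [0.41  0.153 0.012]
(90, 280) [0.294 0.523 0.204]
```

```bash
python3 - <<'E'
from h import *
t=dict(np.load("top0.npz")); s=dict(np.load("scene0.npz"))
a=cv2.resize(t["image"][125:255,235:395],None,fx=4.5,fy=4.5,interpolation=cv2.INTER_CUBIC)
cv2.imwrite("pics/topc.png",a)
def rect(f,lo,hi,h,box,name):
    hsv=cv2.cvtColor(f["image"],cv2.COLOR_BGR2HSV); m=cv2.inRange(hsv,lo,hi)
    k=np.zeros_like(m); k[box[1]:box[3],box[0]:box[2]]=255; m&=k
    cs,_=cv2.findContours(m,cv2.RETR_EXTERNAL,cv2.CHAIN_APPROX_NONE)
    c=max(cs,key=cv2.contourArea)
    P=np.array([ray(f,u,v,h)[:2] for u,v in c[:,0]],np.float32)*1000
    (x,y),(w,l),an=cv2.minAreaRect(P); print(name,"n",len(c),"ctr",np.round((x,y),1),"size",np.round((w,l),1),"ang",round(an,1), "corners",np.round(cv2.boxPoints(((x,y),(w,l),an)),0).tolist())
bt=(235,125,395,255); bs=(240,170,430,310)
for f,b,n in((t,bt,"top"),(s,bs,"scene")):
    rect(f,(100,120,40),(125,255,255),.055,b,n+" blue")
    rect(f,(18,110,90),(32,255,255),.050,b,n+" brass")
    rect(f,(0,0,120),(180,60,255),.033,b,n+" white")
    rect(f,(0,150,80),(8,255,255),.0645,b,n+" red")
    W=world(f); R=W[b[1]:b[3],b[0]:b[2]].reshape(-1,3)
    print(np.histogram(R[:,2],bins=np.arange(0,.11,.005))[0])
E
```

```text
top blue n 120 ctr [558.8 -77.3] size [113.4  55.9] ang 85.0 corners [[526.0, -131.0], [582.0, -136.0], [592.0, -23.0], [536.0, -18.0]]
top brass n 205 ctr [613.3 -29.9] size [262.3  27.8] ang 86.7 corners [[592.0, -160.0], [620.0, -162.0], [635.0, 100.0], [607.0, 102.0]]
top white n 126 ctr [454.7  54.9] size [124.2  63.6] ang 72.9 corners [[406.0, 5.0], [467.0, -14.0], [503.0, 105.0], [443.0, 124.0]]
top red n 67 ctr [613.9 128.1] size [17.  76.7] ang 11.4 corners [[598.0, 164.0], [613.0, 89.0], [630.0, 92.0], [615.0, 167.0]]
[5117 2681 5925  328  159  260 1130  535   98  371 1120  763  100  122
    9    3    5    1    9   12    0]
scene blue n 117 ctr [561.6 -80.8] size [117.9  59.2] ang 84.8 corners [[527.0, -137.0], [586.0, -142.0], [596.0, -25.0], [537.0, -19.0]]
scene brass n 262 ctr [625.5  -5.6] size [334.2  38.3] ang 85.6 corners [[594.0, -171.0], [632.0, -174.0], [657.0, 160.0], [619.0, 162.0]]
scene white n 439 ctr [506.4 -28.7] size [193.4 291.4] ang 0.2 corners [[409.0, 117.0], [410.0, -175.0], [604.0, -174.0], [603.0, 117.0]]
scene red n 56 ctr [616.9 123.7] size [17.2 80. ] ang 10.8 corners [[601.0, 161.0], [616.0, 83.0], [633.0, 86.0], [618.0, 165.0]]
[4290 5062 2601  290  445  520 1297  365  267 1098 1299  391  144   53
   12    9    7    9   20    3    0]
```

View pics/topc.png

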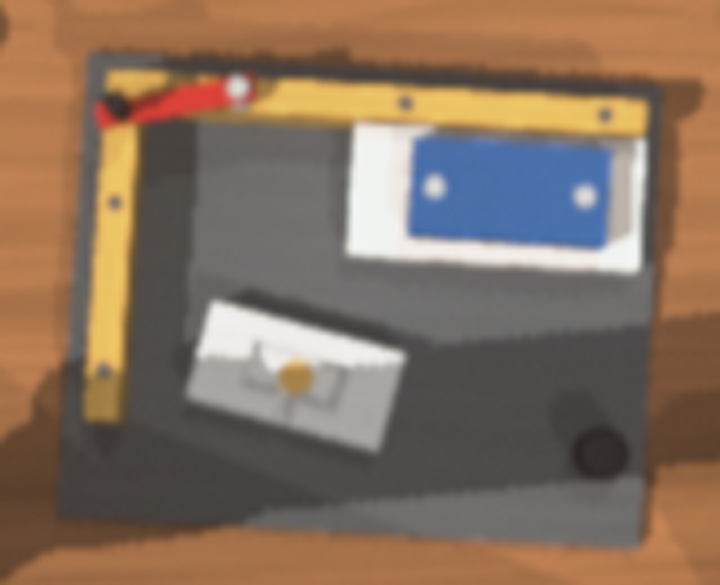

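```bash
python3 - <<'E'
from h import *
t=dict(np.load("top0.npz")); s=dict(np.load("scene0.npz"))
def line(P,ax):
    # robust fit coordinate ax vs other
    P=np.array(P)*1000; o=1-ax
    for _ in range(4):
        k=np.polyfit(P[:,o],P[:,ax],1); r=P[:,ax]-np.polyval(k,P[:,o]); P=P[np.abs(r)<max(2,2*r.std())]
    return k,len(P),r.std()
def yel(f): return cv2.inRange(cv2.cvtColor(f["image"],cv2.COLOR_BGR2HSV),(17,100,60),(33,255,255))>0
def show(n,P,ax): k,c,r=line(P,ax); print(n,"slope %.4f off %.1f n %d res %.2f"%(k[0],k[1],c,r)); return k
m=yel(t)
# top: outer (far) edge of back fence u 296..376 ; left edge of side fence v 150..212
A=[];B=[];C=[];D=[]
for u in range(296,376):
    v=np.where(m[130:170,u])[0]
    if len(v): A.append(ray(t,u,130+v[0]-.5,.05)[:2]); B.append(ray(t,u,130+v[-1]+.5,.05)[:2])
for v in range(158,212):
    u=np.where(m[v,240:285])[0]
    if len(u): C.append(ray(t,240+u[0]-.5,v,.05)[:2]); D.append(ray(t,240+u[-1]+.5,v,.05)[:2])
kb=show("top back outer",A,0);show("top back inner?",B,0);kc=show("top side outer",C,1);show("top side inner?",D,1)
# depth-based: top faces
for f,n in((t,"top"),(s,"scene")):
    W=world(f); M=(np.abs(W[...,2]-.05)<.004)&yel(f)
    P=W[M][:,:2]*1000
    bk=P[(P[:,1]<60)&(P[:,1]>-150)&(P[:,0]>560)&(P[:,0]<670)]; sd=P[(P[:,1]>120)&(P[:,0]<590)&(P[:,0]>420)]
    for q,nm,ax in((bk,"back",0),(sd,"side",1)):
        k=np.polyfit(q[:,1-ax],q[:,ax],1); r=q[:,ax]-np.polyval(k,q[:,1-ax]); print(n,nm,"mid slope %.4f off %.1f n %d"%(k[0],k[1],len(q)),np.percentile(r,[3,97]).round(1))
    # lower half top z .032
    g=cv2.cvtColor(f["image"],cv2.COLOR_BGR2HSV)
    M=(np.abs(W[...,2]-.032)<.006)&(W[...,0]<.52)&(W[...,0]>.38)&(np.abs(W[...,1]-.05)<.1)
    M=cv2.morphologyEx(M.astype(np.uint8),cv2.MORPH_CLOSE,np.ones((9,9)))
    M=cv2.morphologyEx(M,cv2.MORPH_OPEN,np.ones((5,5)))
    c=max(cv2.findContours(M,0,1)[0],key=cv2.contourArea)
    R=cv2.minAreaRect(np.array([ray(f,u,v,.032)[:2]*1000 for u,v in c[:,0]],np.float32)); print(n,"lower",R)
    M=cv2.inRange(g,(0,0,0),(180,255,40)); 
E
```

```text
top back outer slope 0.0808 off 628.4 n 80 res 0.78
top back inner? slope 0.0636 off 601.8 n 76 res 1.69
top side outer slope -0.0817 off 215.8 n 53 res 0.81
top side inner? slope -0.0872 off 192.4 n 54 res 0.79
top back mid slope 0.0828 off 615.8 n 533 [-9.4 10. ]
top side mid slope -0.0821 off 204.1 n 408 [-9.7  9.8]
top lower ((453.6785888671875, 54.01679992675781), (119.7988052368164, 60.03360366821289), 73.0985107421875)
scene back mid slope 0.0823 off 618.6 n 712 [-9.8  9.3]
scene side mid slope -0.0803 off 201.0 n 380 [-9.8 10.5]
scene lower ((456.7857360839844, 50.97435760498047), (121.8187255859375, 64.34297180175781), 72.63072204589844)
```

Request:
drive_tool:
  moves:
    - {"z": 2.4, "gripper": -1}
    - {"z": 4.8, "gripper": -1}
    - {"z": 7, "gripper": -1}
    - {"x": 1.4, "y": -1.7, "z": 7, "rz": -0.9, "gripper": -1}
    - {"x": 2.8, "y": -3.4, "z": 7, "rz": -1.8, "gripper": -1}
    - {"x": 4.3, "y": -5.2, "z": 7, "rz": -2.7, "gripper": -1}
    - {"x": 5.7, "y": -7, "z": 7, "rz": -3.6, "gripper": -1}
    - {"x": 7.1, "y": -8.8, "z": 7, "rz": -4.5, "gripper": -1}
    - {"x": 8.5, "y": -10.6, "z": 7, "rz": -5.4, "gripper": -1}
    - {"x": 10, "y": -12.3, "z": 7, "rz": -6.3, "gripper": -1}

```text
invalid input at $.moves[0]: expected keys x, y, z, rx, ry, rz, gripper
```

Request:
drive_tool:
  moves:
    - {"x": 0, "y": 0, "z": 2.4, "rx": 0, "ry": 0, "rz": 0, "gripper": -1}
    - {"x": 0, "y": 0, "z": 4.8, "rx": 0, "ry": 0, "rz": 0, "gripper": -1}
    - {"x": 0, "y": 0, "z": 7, "rx": 0, "ry": 0, "rz": 0, "gripper": -1}
    - {"x": 1.4, "y": -1.7, "z": 7, "rx": 0, "ry": 0, "rz": -0.9, "gripper": -1}
    - {"x": 2.8, "y": -3.4, "z": 7, "rx": 0, "ry": 0, "rz": -1.8, "gripper": -1}
    - {"x": 4.3, "y": -5.2, "z": 7, "rx": 0, "ry": 0, "rz": -2.7, "gripper": -1}
    - {"x": 5.7, "y": -7, "z": 7, "rx": 0, "ry": 0, "rz": -3.6, "gripper": -1}
    - {"x": 7.1, "y": -8.8, "z": 7, "rx": 0, "ry": 0, "rz": -4.5, "gripper": -1}
    - {"x": 8.5, "y": -10.6, "z": 7, "rx": 0, "ry": 0, "rz": -5.4, "gripper": -1}
    - {"x": 10, "y": -12.3, "z": 7, "rx": 0, "ry": 0, "rz": -6.3, "gripper": -1}

```text
time_s: 1.35
eef_pos: [0.3991, 0.3486, 0.3967]
orientation: [-3.14, 0.0, 1.815]
force: [1.2, 0.6, -0.1]
width: 1.0
```

Request:
drive_tool:
  moves:
    - {"x": 0.4, "y": -2, "z": 0, "rx": 0, "ry": 0, "rz": -0.6, "gripper": -1}
    - {"x": 0.8, "y": -4, "z": -1, "rx": 0, "ry": 0, "rz": -1.2, "gripper": -1}
    - {"x": 1.2, "y": -6, "z": -2.5, "rx": 0, "ry": 0, "rz": -1.8, "gripper": -1}
    - {"x": 1.6, "y": -8, "z": -4, "rx": 0, "ry": 0, "rz": -2.4, "gripper": -1}
    - {"x": 2, "y": -10, "z": -5.5, "rx": 0, "ry": 0, "rz": -3.1, "gripper": -1}
    - {"x": 2.24, "y": -11.84, "z": -7.3, "rx": 0, "ry": 0, "rz": -3.1, "gripper": -1}
    - {"x": 2.24, "y": -11.84, "z": -9.5, "rx": 0, "ry": 0, "rz": -3.1, "gripper": -1}
    - {"x": 2.24, "y": -11.84, "z": -11.5, "rx": 0, "ry": 0, "rz": -3.1, "gripper": -1}
    - {"x": 2.24, "y": -11.84, "z": -11.9, "rx": 0, "ry": 0, "rz": -3.1, "gripper": -1}
    - {"x": 2.24, "y": -11.84, "z": -11.9, "rx": 0, "ry": 0, "rz": -3.1, "gripper": -1}

```text
time_s: 2.6
eef_pos: [0.4553, 0.0526, 0.0996]
orientation: [-3.139, 0.0, 1.274]
force: [-0.1, 1.3, 0.1]
width: 0.997
```

```bash
python3 - <<'E'
from h import *
f=grab_frame("scene"); g=grab_frame("top")
a=cv2.resize(f["image"][150:310,230:430],None,fx=3.5,fy=3.5,interpolation=cv2.INTER_CUBIC)
cv2.imwrite("pics/s1.png",a)
E
```

```text
(no output)
```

View pics/s1.png

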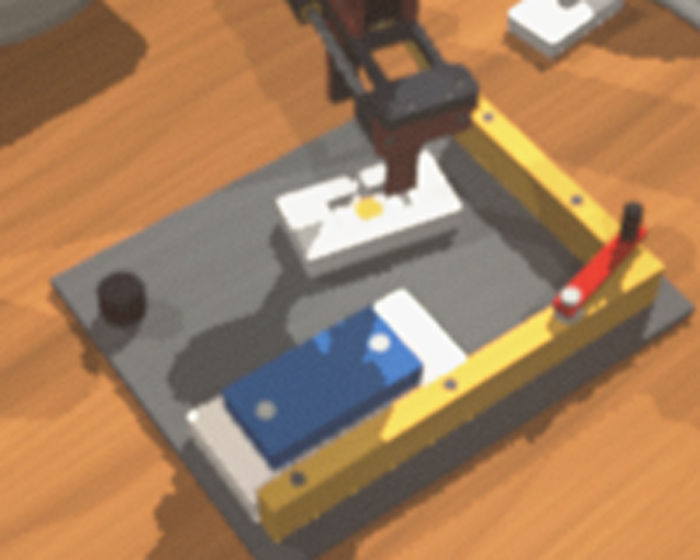

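Request:
drive_tool:
  moves:
    - {"x": 0, "y": 0, "z": -1.5, "rx": 0, "ry": 0, "rz": 0, "gripper": -1}
    - {"x": 0, "y": 0, "z": -2.8, "rx": 0, "ry": 0, "rz": 0, "gripper": -1}
    - {"x": 0, "y": 0, "z": -3.38, "rx": 0, "ry": 0, "rz": 0, "gripper": -1}
    - {"x": 0, "y": 0, "z": -3.38, "rx": 0, "ry": 0, "rz": 0, "gripper": -1}

```text
time_s: 3.2
eef_pos: [0.4569, 0.0532, 0.0168]
orientation: [3.141, -0.002, 1.274]
force: [0.3, 0.8, -0.6]
width: 0.998
```

Request:
drive_tool:
  moves:
    - {"x": 0, "y": 0, "z": 0, "rx": 0, "ry": 0, "rz": 0, "gripper": 0}
    - {"x": 0, "y": 0, "z": 0, "rx": 0, "ry": 0, "rz": 0, "gripper": 0.3}
    - {"x": 0, "y": 0, "z": 0, "rx": 0, "ry": 0, "rz": 0, "gripper": 0.6}
    - {"x": 0, "y": 0, "z": 0, "rx": 0, "ry": 0, "rz": 0, "gripper": 1}
    - {"x": 0, "y": 0, "z": 0, "rx": 0, "ry": 0, "rz": 0, "gripper": 1}

```text
time_s: 3.82
eef_pos: [0.4549, 0.0539, 0.017]
orientation: [-3.138, -0.003, 1.275]
force: [-5.6, 1.8, 8.0]
width: 0.678
```

Request:
drive_tool:
  moves:
    - {"x": 0.3, "y": 0.2, "z": 0, "rx": 0, "ry": 0, "rz": 0.25, "gripper": 1}
    - {"x": 0.6, "y": 0.5, "z": 0, "rx": 0, "ry": 0, "rz": 0.5, "gripper": 1}
    - {"x": 0.9, "y": 0.7, "z": 0, "rx": 0, "ry": 0, "rz": 0.75, "gripper": 1}
    - {"x": 1.2, "y": 0.95, "z": 0, "rx": 0, "ry": 0, "rz": 1, "gripper": 1}
    - {"x": 1.54, "y": 1.2, "z": 0, "rx": 0, "ry": 0, "rz": 1.23, "gripper": 1}
    - {"x": 1.54, "y": 1.2, "z": 0, "rx": 0, "ry": 0, "rz": 1.23, "gripper": 1}

```text
time_s: 4.58
eef_pos: [0.4943, 0.0843, 0.0171]
orientation: [-3.139, -0.003, 1.491]
force: [0.5, -1.8, 0.4]
width: 0.677
```

```bash
cat >> h.py <<'E'
def top_pts(f,z,tol,xr,yr):
    W=world(f); M=(np.abs(W[...,2]-z)<tol)&(W[...,0]>xr[0])&(W[...,0]<xr[1])&(W[...,1]>yr[0])&(W[...,1]<yr[1])
    return W[M][:,:2]*1000
O=np.array([583.9,84.4]); ex=np.array([.9966,-.0817]); ey=np.array([.0817,.9966])
def jig(p): d=np.asarray(p)-O; return np.stack([d@ex,d@ey],-1)
E
python3 - <<'E'
from h import *
s=get_state(); print(s["eef_pos"],s["force"],jig(s["eef_pos"][:2]*1000))
g=grab_frame("top"); cv2.imwrite("pics/t2.png",cv2.resize(g["image"][125:255,235:395],None,fx=4.5,fy=4.5,interpolation=cv2.INTER_CUBIC))
E
```

```text
[0.49430327 0.08433328 0.01706865] [ 0.47907208 -1.81297168  0.44545171] [-89.28665196  -7.38654811]
```

View pics/t2.png

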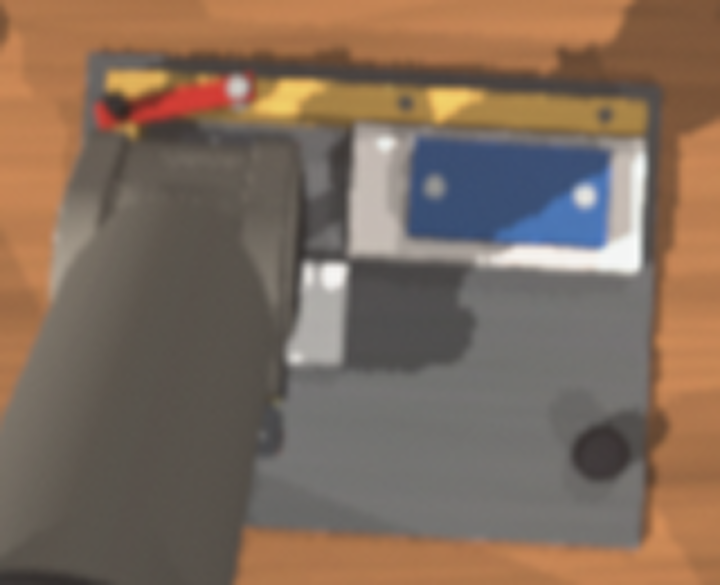

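Request:
drive_tool:
  moves:
    - {"x": 0.01, "y": 0.1, "z": 0, "rx": 0, "ry": 0, "rz": 0, "gripper": 1}
    - {"x": 0.01, "y": 0.2, "z": 0, "rx": 0, "ry": 0, "rz": 0, "gripper": 1}
    - {"x": 0.02, "y": 0.3, "z": 0, "rx": 0, "ry": 0, "rz": 0, "gripper": 1}
    - {"x": 0.02, "y": 0.3, "z": 0, "rx": 0, "ry": 0, "rz": 0, "gripper": 1}

```text
time_s: 5.12
eef_pos: [0.4948, 0.0923, 0.0171]
orientation: [-3.139, -0.003, 1.491]
force: [-0.3, -0.7, -2.0]
width: 0.681
```

Request:
drive_tool:
  moves:
    - {"x": 0, "y": 0.08, "z": 0, "rx": 0, "ry": 0, "rz": 0, "gripper": 1}
    - {"x": 0.01, "y": 0.14, "z": 0, "rx": 0, "ry": 0, "rz": 0, "gripper": 1}
    - {"x": 0.01, "y": 0.14, "z": 0, "rx": 0, "ry": 0, "rz": 0, "gripper": 1}

```text
time_s: 5.5
eef_pos: [0.4947, 0.0941, 0.0171]
orientation: [-3.139, -0.001, 1.49]
force: [-1.9, -7.0, 1.3]
width: 0.68
```

Request:
drive_tool:
  moves:
    - {"x": 0.3, "y": 0.0, "z": 0, "rx": 0, "ry": 0, "rz": 0, "gripper": 1}
    - {"x": 0.6, "y": -0.02, "z": 0, "rx": 0, "ry": 0, "rz": 0, "gripper": 1}
    - {"x": 0.9, "y": -0.05, "z": 0, "rx": 0, "ry": 0, "rz": 0, "gripper": 1}
    - {"x": 1.2, "y": -0.07, "z": 0, "rx": 0, "ry": 0, "rz": 0, "gripper": 1}
    - {"x": 1.5, "y": -0.1, "z": 0, "rx": 0, "ry": 0, "rz": 0, "gripper": 1}
    - {"x": 1.8, "y": -0.12, "z": 0, "rx": 0, "ry": 0, "rz": 0, "gripper": 1}
    - {"x": 2.1, "y": -0.15, "z": 0, "rx": 0, "ry": 0, "rz": 0, "gripper": 1}
    - {"x": 2.4, "y": -0.17, "z": 0, "rx": 0, "ry": 0, "rz": 0, "gripper": 1}
    - {"x": 2.7, "y": -0.2, "z": 0, "rx": 0, "ry": 0, "rz": 0, "gripper": 1}
    - {"x": 2.7, "y": -0.2, "z": 0, "rx": 0, "ry": 0, "rz": 0, "gripper": 1}

```text
time_s: 6.75
eef_pos: [0.555, 0.0892, 0.0165]
orientation: [-3.124, -0.001, 1.49]
force: [-17.2, -1.5, 19.5]
width: 0.679
```

Request:
drive_tool:
  moves:
    - {"x": -0.12, "y": 0.01, "z": 0, "rx": 0, "ry": 0, "rz": 0, "gripper": 1}
    - {"x": -0.12, "y": 0.01, "z": 0, "rx": 0, "ry": 0, "rz": 0, "gripper": 1}

```text
time_s: 7.0
eef_pos: [0.5513, 0.0895, 0.0165]
orientation: [-3.123, -0.001, 1.49]
force: [-2.4, -2.8, 4.4]
width: 0.683
```

```bash
python3 - <<'E'
from h import *
f=grab_frame("scene")
a=cv2.resize(f["image"][150:310,260:430],None,fx=3.7,fy=3.7,interpolation=cv2.INTER_CUBIC)
cv2.imwrite("pics/s3.png",a)
E
```

```text
(no output)
```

View pics/s3.png

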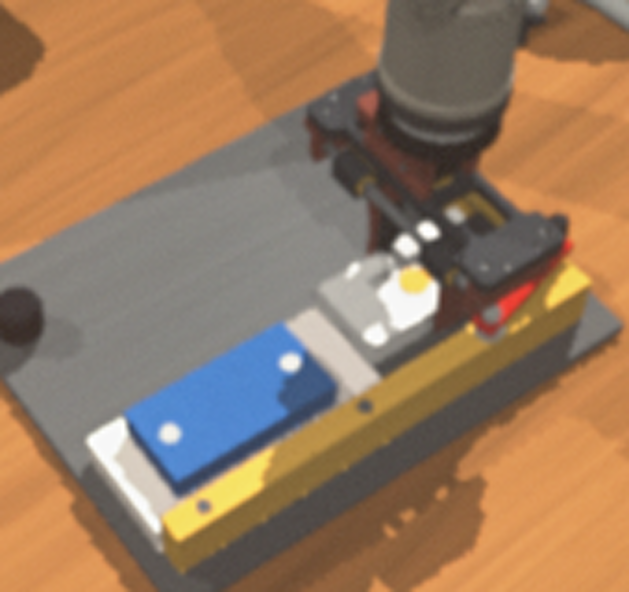

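Request:
drive_tool:
  moves:
    - {"x": 0, "y": 0, "z": 0, "rx": 0, "ry": 0, "rz": 0, "gripper": 0.2}
    - {"x": 0, "y": 0, "z": 0, "rx": 0, "ry": 0, "rz": 0, "gripper": -0.5}
    - {"x": 0, "y": 0, "z": 0, "rx": 0, "ry": 0, "rz": 0, "gripper": -0.5}
    - {"x": 0, "y": 0, "z": 0, "rx": 0, "ry": 0, "rz": 0, "gripper": -0.5}

```text
time_s: 7.55
eef_pos: [0.5517, 0.0899, 0.0165]
orientation: [-3.123, -0.001, 1.491]
force: [1.0, -0.4, -0.3]
width: 0.745
```

Request:
drive_tool:
  moves:
    - {"x": -0.1, "y": 0, "z": 1, "rx": 0, "ry": -0.1, "rz": 0, "gripper": -0.5}
    - {"x": -0.1, "y": 0, "z": 2.5, "rx": 0, "ry": -0.1, "rz": 0, "gripper": -0.5}
    - {"x": -0.8, "y": 0, "z": 4, "rx": 0, "ry": -0.1, "rz": 0.9, "gripper": -0.5}

```text
time_s: 7.92
eef_pos: [0.5325, 0.0901, 0.1176]
orientation: [3.141, -0.001, 1.651]
force: [0.2, 0.1, 0.2]
width: 0.749
```

Request:
drive_tool:
  moves:
    - {"x": -0.6, "y": 0.1, "z": 0, "rx": 0, "ry": 0, "rz": 1, "gripper": 0}
    - {"x": -1.2, "y": 0.1, "z": 0, "rx": 0, "ry": 0, "rz": 2, "gripper": 0}
    - {"x": -1.93, "y": 0.1, "z": 0, "rx": 0, "ry": 0, "rz": 3, "gripper": 0}
    - {"x": -1.93, "y": 0.1, "z": 0, "rx": 0, "ry": 0, "rz": 4, "gripper": 0}
    - {"x": -1.93, "y": 0.1, "z": 0, "rx": 0, "ry": 0, "rz": 5, "gripper": 0}
    - {"x": -1.93, "y": 0.1, "z": 0, "rx": 0, "ry": 0, "rz": 6, "gripper": 0}
    - {"x": -1.93, "y": 0.1, "z": 0, "rx": 0, "ry": 0, "rz": 7, "gripper": 0}
    - {"x": -1.93, "y": 0.1, "z": -1, "rx": 0, "ry": 0, "rz": 8.07, "gripper": 0}
    - {"x": -1.93, "y": 0.1, "z": -2, "rx": 0, "ry": 0, "rz": 8.07, "gripper": 0}
    - {"x": -1.93, "y": 0.1, "z": -2, "rx": 0, "ry": 0, "rz": 8.07, "gripper": 0}

```text
time_s: 9.18
eef_pos: [0.4831, 0.0922, 0.0664]
orientation: [-3.141, -0.004, 3.059]
force: [-0.0, -0.1, -0.3]
width: 0.498
```

Request:
drive_tool:
  moves:
    - {"x": 0, "y": 0, "z": -1, "rx": 0, "ry": 0, "rz": 0, "gripper": 0}
    - {"x": 0, "y": 0, "z": -2, "rx": 0, "ry": 0, "rz": 0, "gripper": 0}
    - {"x": 0, "y": 0, "z": -2, "rx": 0, "ry": 0, "rz": 0, "gripper": 0}
    - {"x": 0.5, "y": -0.04, "z": -2, "rx": 0, "ry": 0, "rz": 0, "gripper": 0}
    - {"x": 0.9, "y": -0.07, "z": -2, "rx": 0, "ry": 0, "rz": 0, "gripper": 0}
    - {"x": 1.1, "y": -0.08, "z": -2, "rx": 0, "ry": 0, "rz": 0, "gripper": 0}
    - {"x": 1.3, "y": -0.08, "z": -2, "rx": 0, "ry": 0, "rz": 0, "gripper": 0}
    - {"x": 1.5, "y": -0.09, "z": -2, "rx": 0, "ry": 0, "rz": 0, "gripper": 0}
    - {"x": 1.7, "y": -0.1, "z": -2, "rx": 0, "ry": 0, "rz": 0, "gripper": 0}

```text
time_s: 10.3
eef_pos: [0.5225, 0.0894, 0.0162]
orientation: [-3.139, -0.01, 3.06]
force: [-9.0, 0.2, 8.2]
width: 0.503
```

Request:
drive_tool:
  moves:
    - {"x": 0.15, "y": 0, "z": 0, "rx": 0, "ry": 0, "rz": 0, "gripper": 0}
    - {"x": 0.3, "y": 0, "z": 0, "rx": 0, "ry": 0, "rz": 0, "gripper": 0}
    - {"x": 0.45, "y": 0, "z": 0, "rx": 0, "ry": 0, "rz": 0, "gripper": 0}
    - {"x": 0.5, "y": 0, "z": 0, "rx": 0, "ry": 0, "rz": 0, "gripper": 0}

```text
time_s: 10.8
eef_pos: [0.5319, 0.0887, 0.016]
orientation: [-3.138, -0.016, 3.06]
force: [-10.4, -0.7, 8.5]
width: 0.5
```

Request:
drive_tool:
  moves:
    - {"x": 0.15, "y": 0, "z": 0, "rx": 0, "ry": 0, "rz": 0, "gripper": 0}
    - {"x": 0.3, "y": 0, "z": 0, "rx": 0, "ry": 0, "rz": 0, "gripper": 0}
    - {"x": 0.4, "y": 0, "z": 0, "rx": 0, "ry": 0, "rz": 0, "gripper": 0}
    - {"x": 0.4, "y": 0, "z": 0, "rx": 0, "ry": 0, "rz": 0, "gripper": 0}

```text
time_s: 11.3
eef_pos: [0.5392, 0.0881, 0.0159]
orientation: [-3.136, -0.022, 3.06]
force: [-7.0, 0.0, 6.2]
width: 0.502
```

Request:
drive_tool:
  moves:
    - {"x": 0.15, "y": 0, "z": 0, "rx": 0, "ry": 0, "rz": 0, "gripper": 0}
    - {"x": 0.25, "y": 0, "z": 0, "rx": 0, "ry": 0, "rz": 0, "gripper": 0}
    - {"x": 0.25, "y": 0, "z": 0, "rx": 0, "ry": 0, "rz": 0, "gripper": 0}

```text
time_s: 11.68
eef_pos: [0.5412, 0.0879, 0.0156]
orientation: [-3.135, -0.03, 3.06]
force: [-11.3, 0.3, 9.3]
width: 0.501
```

```bash
python3 - <<'E'
from h import *
s=get_state(); print(s["eef_pos"],s["force"],jig(s["eef_pos"][:2]*1000))
f=grab_frame("scene")
a=cv2.resize(f["image"][150:310,260:430],None,fx=3.7,fy=3.7,interpolation=cv2.INTER_CUBIC)
cv2.imwrite("pics/s4.png",a)
E
```

```text
[0.54123124 0.0879148  0.01564872] [-11.29201807   0.26334727   9.32418795] [-4.28108489e+01  1.68099073e-02]
```

View pics/s4.png

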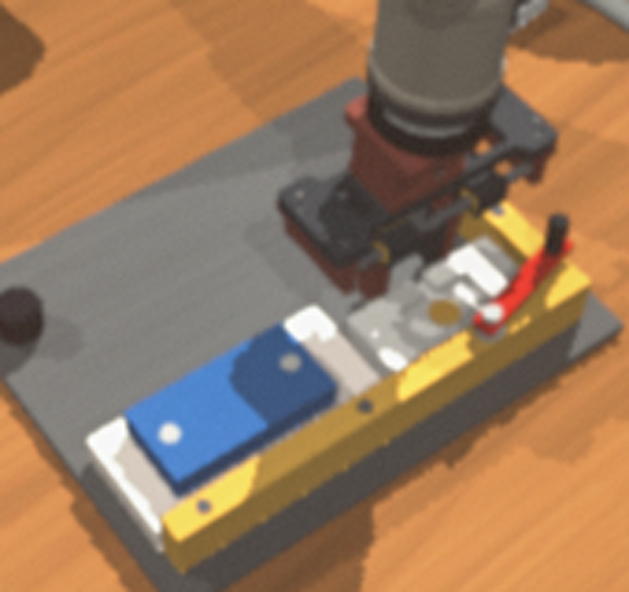

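Request:
drive_tool:
  moves:
    - {"x": 0.1, "y": 0, "z": 0, "rx": 0.04, "ry": -0.17, "rz": 0, "gripper": 0}
    - {"x": 0.2, "y": 0, "z": 0, "rx": 0.04, "ry": -0.17, "rz": 0, "gripper": 0}
    - {"x": 0.3, "y": 0, "z": 0, "rx": 0.04, "ry": -0.17, "rz": 0, "gripper": 0}
    - {"x": 0.3, "y": 0, "z": 0, "rx": 0.04, "ry": -0.17, "rz": 0, "gripper": 0}

```text
time_s: 12.22
eef_pos: [0.5415, 0.0879, 0.015]
orientation: [3.141, -0.015, 3.061]
force: [-19.5, 1.0, 16.0]
width: 0.497
```

```bash
cat >> h.py <<'E'
def seg(f,z,poly,tol=.005):
    "minAreaRect in jig mm of depth pixels at height z inside jig box (x0,x1,y0,y1), with pixel count"
    W=world(f); J=jig(W[...,:2]*1000); M=(np.abs(W[...,2]-z)<tol)&(J[...,0]>poly[0])&(J[...,0]<poly[1])&(J[...,1]>poly[2])&(J[...,1]<poly[3])
    P=J[M]; return P
E
python3 - <<'E'
from h import *
s=get_state(); print(s["eef_pos"],s["force"],jig(s["eef_pos"][:2]*1000),s["orientation"])
f=grab_frame("scene")
P=seg(f,.032,(-60,29,-66,58)); print(len(P),np.percentile(P,[1,3,50,97,99],axis=0).round(1))
# front/back/right edges by bins
for y in range(-58,-20,8):
    q=P[(P[:,1]>=y)&(P[:,1]<y+8),0]; print(y,len(q),np.round([q.min(),q.max()],1) if len(q) else "")
E
```

```text
[0.54149475 0.08787938 0.0149651 ] [-19.50936238   1.02179703  16.00777574] [-4.25453392e+01  3.03851240e-03] [ 3.14130572 -0.01544587  3.06084022]
574 [[-47.1 -59.6]
 [-38.4 -59. ]
 [-12.4 -18.3]
 [ 20.   53.6]
 [ 21.   56.3]]
-58 56 [-28.8  21. ]
-50 59 [-28.6  20.6]
-42 59 [-28.5  21.5]
-34 57 [-50.1  20.6]
-26 30 [-29.5  22.3]
```

Request:
drive_tool:
  moves:
    - {"x": -0.5, "y": 0, "z": 0, "rx": 0, "ry": -0.09, "rz": 0, "gripper": 0}
    - {"x": -1.2, "y": 0.1, "z": 0, "rx": 0, "ry": -0.09, "rz": 0, "gripper": 0}
    - {"x": -2.2, "y": 0.1, "z": 1, "rx": 0, "ry": -0.09, "rz": 0, "gripper": 0}
    - {"x": -2.23, "y": -1, "z": 2.5, "rx": 0, "ry": -0.09, "rz": 0, "gripper": 0}
    - {"x": -2.23, "y": -3, "z": 3, "rx": 0, "ry": -0.09, "rz": 0, "gripper": 0}
    - {"x": -2.23, "y": -5, "z": 3, "rx": 0, "ry": -0.09, "rz": 0, "gripper": 0}
    - {"x": -2.23, "y": -6.44, "z": 3, "rx": 0, "ry": -0.09, "rz": 0, "gripper": 0}
    - {"x": -2.23, "y": -6.44, "z": 2, "rx": 0, "ry": -0.09, "rz": 0, "gripper": 0}
    - {"x": -2.23, "y": -6.44, "z": 1.1, "rx": 0, "ry": -0.09, "rz": 0, "gripper": 0}
    - {"x": -2.23, "y": -6.44, "z": 1.1, "rx": 0, "ry": -0.09, "rz": 0, "gripper": 0}

```text
time_s: 13.52
eef_pos: [0.4852, -0.0734, 0.0417]
orientation: [3.14, -0.002, 3.06]
force: [0.1, 0.2, -0.0]
width: 0.5
```

```bash
python3 - <<'E'
from h import *
s=get_state(); print(s["eef_pos"],jig(s["eef_pos"][:2]*1000))
f=grab_frame("scene"); g=grab_frame("top")
for n,F in(("scene",f),("top",g)):
    P=seg(F,.032,(-60,29.5,-67,59.5)); print(n,len(P))
    for y in range(-58,58,14):
        q=P[(P[:,1]>=y)&(P[:,1]<y+14),0]; print(y,len(q),np.round([np.min(q),np.max(q)],1) if len(q) else "",end="; ")
    for x in range(-28,28,14):
        q=P[(P[:,0]>=x)&(P[:,0]<x+14),1]; print("x",x,len(q),np.round([q.min(),q.max()],1) if len(q) else "",end="; ")
    P=seg(F,.055,(-60,29,-240,-80)); 
    P=P.astype(np.float32); print("\ncover",len(P),cv2.minAreaRect(P))
E
```

```text
[ 0.48517484 -0.0734113   0.04169808] [ -85.49630869 -165.34059019]
scene 547
-58 103 [-28.8  21.1]; -44 95 [-30.  21.]; -30 50 [-30.2  22.1]; -16 43 [-31.   21.4]; -2 30 [-29.3  22. ]; 12 35 [-29.6  16.7]; 26 71 [-29.9  13.3]; 40 68 [-28.6   9.7]; 54 28 [-50.6   4.8]; x -28 210 [-60.8  58.6]; x -14 121 [-59.9  59.2]; x 0 108 [-59.9  59.4]; x 14 74 [-58.4  17.8]; 
cover 1212 ((-9.446022033691406, -164.3406982421875), (122.12613677978516, 61.880001068115234), 89.69893646240234)
top 733
-58 111 [-31.   29.4]; -44 109 [-29.4  29.3]; -30 75 [-30.5  28.7]; -16 72 [-30.9  29.5]; -2 67 [-31.   29.2]; 12 64 [-29.6  29.2]; 26 97 [-30.6  28.4]; 40 104 [-31.1  25. ]; 54 32 [-31.   18.1]; x -28 195 [-56.4  59.5]; x -14 134 [-58.1  57.4]; x 0 128 [-57.2  58.6]; x 14 199 [-56.4  58.9]; 
cover 207 ((-5.986686706542969, -162.7627410888672), (148.48300170898438, 69.8760757446289), 89.98590850830078)
```

Request:
drive_tool:
  moves:
    - {"x": 0.5, "y": -0.04, "z": 0, "rx": 0, "ry": 0, "rz": 0, "gripper": 0}
    - {"x": 1, "y": -0.08, "z": 0, "rx": 0, "ry": 0, "rz": 0, "gripper": 0}
    - {"x": 1.2, "y": -0.1, "z": 0, "rx": 0, "ry": 0, "rz": 0, "gripper": 0}
    - {"x": 1.3, "y": -0.11, "z": 0, "rx": 0, "ry": 0, "rz": 0, "gripper": 0}
    - {"x": 1.4, "y": -0.12, "z": 0, "rx": 0, "ry": 0, "rz": 0, "gripper": 0}
    - {"x": 1.5, "y": -0.12, "z": 0, "rx": 0, "ry": 0, "rz": 0, "gripper": 0}
    - {"x": 1.6, "y": -0.13, "z": 0, "rx": 0, "ry": 0, "rz": 0, "gripper": 0}
    - {"x": 1.7, "y": -0.14, "z": 0, "rx": 0, "ry": 0, "rz": 0, "gripper": 0}
    - {"x": 1.75, "y": -0.14, "z": 0, "rx": 0, "ry": 0, "rz": 0, "gripper": 0}
    - {"x": 1.75, "y": -0.14, "z": 0, "rx": 0, "ry": 0, "rz": 0, "gripper": 0}

```text
time_s: 14.88
eef_pos: [0.5282, -0.0768, 0.0426]
orientation: [3.14, -0.003, 3.061]
force: [-5.7, 0.3, 2.1]
width: 0.497
```

```bash
python3 - <<'E'
from h import *
s=get_state(); print(s["eef_pos"],jig(s["eef_pos"][:2]*1000),s["orientation"])
P=seg(grab_frame("scene"),.055,(-60,40,-240,-80))
for y in range(-224,-100,20):
    q=P[(P[:,1]>=y)&(P[:,1]<y+20),0]; print(y,len(q),np.round([q.min(),q.max()],1) if len(q) else "",end="; ")
E
```

```text
[ 0.52823141 -0.07684584  0.04257798] [ -42.30553645 -165.24572434] [ 3.14029495e+00 -2.58846517e-03  3.06066438e+00]
-224 235 [-30.9  39.9]; -204 238 [-52.9  39. ]; -184 205 [-29.1  37.7]; -164 204 [-29.2  39.5]; -144 224 [-48.2  39.7]; -124 193 [-29.3  37.1]; -104 12 [ 7.5 39.9];
```

Request:
drive_tool:
  moves:
    - {"x": 0.08, "y": 0, "z": 0, "rx": 0, "ry": 0, "rz": 0, "gripper": 0}
    - {"x": 0.16, "y": 0, "z": 0, "rx": 0, "ry": 0, "rz": 0, "gripper": 0}
    - {"x": 0.16, "y": 0, "z": 0, "rx": 0, "ry": 0, "rz": 0, "gripper": 0}

```text
time_s: 15.3
eef_pos: [0.5282, -0.0768, 0.042]
orientation: [3.14, -0.01, 3.06]
force: [-11.1, 0.2, 8.6]
width: 0.495
```

Request:
drive_tool:
  moves:
    - {"x": -0.8, "y": 0, "z": 0, "rx": 0, "ry": -0.05, "rz": 0, "gripper": 1}
    - {"x": -0.8, "y": 0, "z": 2, "rx": 0, "ry": -0.05, "rz": 0, "gripper": 1}
    - {"x": -0.4, "y": -1.5, "z": 3, "rx": 0, "ry": -0.05, "rz": 0, "gripper": 1}
    - {"x": 0.6, "y": -3, "z": 3, "rx": 0, "ry": -0.05, "rz": 0, "gripper": 1}
    - {"x": 1.56, "y": -4.13, "z": 3, "rx": 0, "ry": -0.05, "rz": 0, "gripper": 1}
    - {"x": 1.56, "y": -4.13, "z": 2, "rx": 0, "ry": -0.05, "rz": 0, "gripper": 1}
    - {"x": 1.56, "y": -4.13, "z": 0.5, "rx": 0, "ry": -0.05, "rz": 0, "gripper": 1}
    - {"x": 1.56, "y": -4.13, "z": 0, "rx": 0, "ry": -0.05, "rz": 0, "gripper": 1}
    - {"x": 1.56, "y": -4.13, "z": 0, "rx": 0, "ry": -0.05, "rz": 0, "gripper": 1}

```text
time_s: 16.42
eef_pos: [0.567, -0.18, 0.0416]
orientation: [3.14, -0.003, 3.061]
force: [-0.6, 0.7, 0.8]
width: 0.004
```

```bash
python3 - <<'E'
from h import *
s=get_state(); print(s["eef_pos"],jig(s["eef_pos"][:2]*1000),s["orientation"],s["width"],s["force"])
f=grab_frame("scene")
P=seg(f,.055,(-40,22,-245,-80)); print(np.percentile(P[:,1],[.5,2,98,99.5]))
a=cv2.resize(f["image"][170:330,240:430],None,fx=3.7,fy=3.7,interpolation=cv2.INTER_CUBIC)
cv2.imwrite("pics/s5.png",a)
E
```

```text
[ 0.56701655 -0.18000942  0.041592  ] [   4.77620291 -264.88980302] [ 3.13961806e+00 -2.57478563e-03  3.06050207e+00] 0.004374545167126656 [-0.58575899  0.71851671  0.7520379 ]
[-223.68650859 -220.43670353 -106.7070332  -104.93514063]
```

View pics/s5.png

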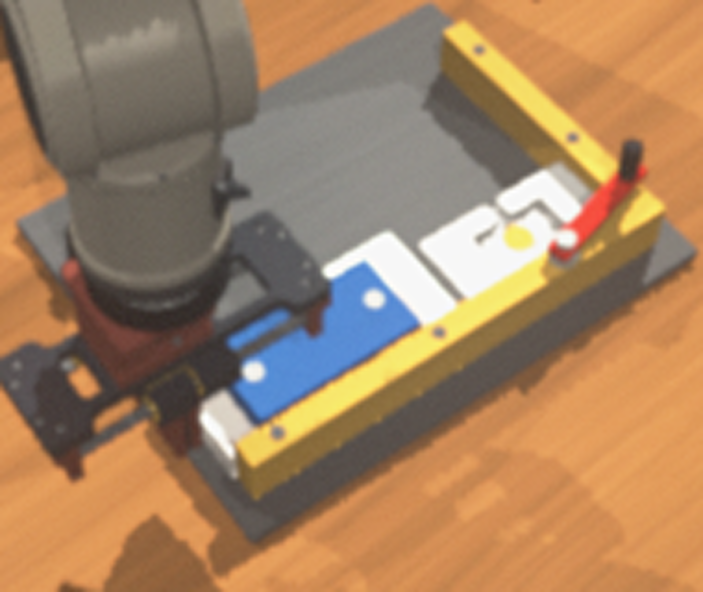

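Request:
drive_tool:
  moves:
    - {"x": 0.04, "y": 0.5, "z": 0, "rx": 0, "ry": 0, "rz": 0, "gripper": 1}
    - {"x": 0.07, "y": 0.8, "z": 0, "rx": 0, "ry": 0, "rz": 0, "gripper": 1}
    - {"x": 0.09, "y": 1.1, "z": 0, "rx": 0, "ry": 0, "rz": 0, "gripper": 1}
    - {"x": 0.12, "y": 1.4, "z": 0, "rx": 0, "ry": 0, "rz": 0, "gripper": 1}
    - {"x": 0.14, "y": 1.7, "z": 0, "rx": 0, "ry": 0, "rz": 0, "gripper": 1}
    - {"x": 0.16, "y": 2, "z": 0, "rx": 0, "ry": 0, "rz": 0, "gripper": 1}
    - {"x": 0.19, "y": 2.3, "z": 0, "rx": 0, "ry": 0, "rz": 0, "gripper": 1}
    - {"x": 0.21, "y": 2.6, "z": 0, "rx": 0, "ry": 0, "rz": 0, "gripper": 1}
    - {"x": 0.24, "y": 2.9, "z": 0, "rx": 0, "ry": 0, "rz": 0, "gripper": 1}
    - {"x": 0.26, "y": 3.2, "z": 0, "rx": 0, "ry": 0, "rz": 0, "gripper": 1}

```text
time_s: 17.73
eef_pos: [0.5744, -0.1011, 0.0429]
orientation: [3.141, -0.0, 3.059]
force: [-0.1, -5.6, 4.7]
width: 0.003
```

```bash
cat >> h.py <<'E'
def cover(f):
    m=cv2.inRange(cv2.cvtColor(f["image"],cv2.COLOR_BGR2HSV),(98,90,40),(128,255,255))>0
    W=world(f); J=jig(W[...,:2]*1000); M=m&(np.abs(W[...,2]-.055)<.006)&(J[...,0]<29)&(J[...,0]>-60)
    P=J[M].astype(np.float32); print("cover",len(P),np.percentile(P,[.5,99.5],axis=0).round(1),"z",np.median(W[M][:,2]).round(4))
    # front edge line
    e=[]
    for y in np.arange(P[:,1].min()+6,P[:,1].max()-6,6):
        q=P[np.abs(P[:,1]-y)<3,0]
        if len(q)>5: e.append((y,q.min()))
    e=np.array(e); print("front",e.round(0).tolist())
E
python3 - <<'E'
from h import *
s=get_state(); print(s["eef_pos"],jig(s["eef_pos"][:2]*1000),s["orientation"],s["force"])
cover(grab_frame("scene"))
E
```

```text
[ 0.57441112 -0.10105533  0.042872  ] [   5.69508755 -185.60002634] [ 3.14098280e+00 -1.56206994e-04  3.05935243e+00] [-0.1086715  -5.59278812  4.74514959]
cover 618 [[ -27.  -174.9]
 [  28.8  -60.7]] z 0.0542
front [[-170.0, 6.0], [-164.0, 7.0], [-158.0, 4.0], [-152.0, 3.0], [-146.0, 2.0], [-140.0, 2.0], [-134.0, -0.0], [-128.0, -2.0], [-122.0, -24.0], [-116.0, -28.0], [-110.0, -27.0], [-104.0, -27.0], [-98.0, -26.0], [-92.0, -27.0], [-86.0, -26.0], [-80.0, -24.0], [-74.0, 6.0], [-68.0, 5.0]]
```

Request:
drive_tool:
  moves:
    - {"x": 0.02, "y": 0.25, "z": 0, "rx": 0, "ry": 0, "rz": 0, "gripper": 1}
    - {"x": 0.04, "y": 0.5, "z": 0, "rx": 0, "ry": 0, "rz": 0, "gripper": 1}
    - {"x": 0.06, "y": 0.75, "z": 0, "rx": 0, "ry": 0, "rz": 0, "gripper": 1}
    - {"x": 0.08, "y": 1, "z": 0, "rx": 0, "ry": 0, "rz": 0, "gripper": 1}
    - {"x": 0.1, "y": 1.3, "z": 0, "rx": 0, "ry": 0, "rz": 0, "gripper": 1}
    - {"x": 0.13, "y": 1.6, "z": 0, "rx": 0, "ry": 0, "rz": 0, "gripper": 1}
    - {"x": 0.15, "y": 1.9, "z": 0, "rx": 0, "ry": 0, "rz": 0, "gripper": 1}
    - {"x": 0.18, "y": 2.2, "z": 0, "rx": 0, "ry": 0, "rz": 0, "gripper": 1}
    - {"x": 0.2, "y": 2.5, "z": 0, "rx": 0, "ry": 0, "rz": 0, "gripper": 1}

```text
time_s: 18.9
eef_pos: [0.5797, -0.0368, 0.043]
orientation: [3.14, -0.0, 3.061]
force: [-1.3, -5.4, 4.9]
width: 0.005
```

```bash
python3 - <<'E'
from h import *
s=get_state(); print(s["eef_pos"],jig(s["eef_pos"][:2]*1000),s["orientation"],s["force"])
f=grab_frame("scene");cover(f)
cv2.imwrite("pics/s6.png",cv2.resize(f["image"][170:330,260:430],None,fx=3.7,fy=3.7,interpolation=cv2.INTER_CUBIC))
E
```

```text
[ 0.5796551  -0.03679855  0.04295349] [   5.67145751 -121.13328278] [ 3.14033463e+00 -1.37225480e-04  3.06066188e+00] [-1.26117148 -5.35505142  4.86214943]
cover 558 [[ -26.7 -108.5]
 [  28.8    6.1]] z 0.0541
front [[-106.0, 10.0], [-100.0, 7.0], [-94.0, 8.0], [-88.0, 0.0], [-82.0, 1.0], [-76.0, 1.0], [-70.0, 1.0], [-64.0, 1.0], [-58.0, -0.0], [-52.0, -10.0], [-46.0, -26.0], [-40.0, -26.0], [-34.0, -27.0], [-28.0, -26.0], [-22.0, -28.0], [-16.0, -27.0], [-10.0, -25.0], [-4.0, 3.0]]
```

View pics/s6.png

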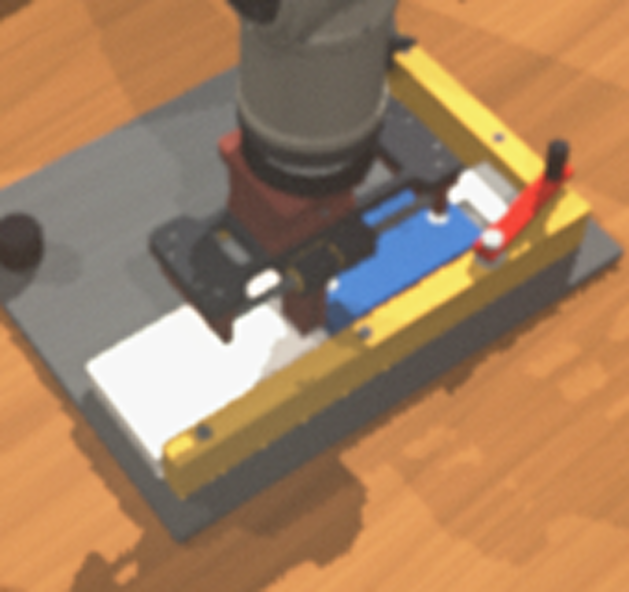

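Request:
drive_tool:
  moves:
    - {"x": 0.02, "y": 0.25, "z": 0, "rx": 0, "ry": 0, "rz": 0, "gripper": 1}
    - {"x": 0.04, "y": 0.5, "z": 0, "rx": 0, "ry": 0, "rz": 0, "gripper": 1}
    - {"x": 0.06, "y": 0.75, "z": 0, "rx": 0, "ry": 0, "rz": 0, "gripper": 1}
    - {"x": 0.08, "y": 1, "z": 0, "rx": 0, "ry": 0, "rz": 0, "gripper": 1}
    - {"x": 0.1, "y": 1.25, "z": 0, "rx": 0, "ry": 0, "rz": 0, "gripper": 1}
    - {"x": 0.12, "y": 1.5, "z": 0, "rx": 0, "ry": 0, "rz": 0, "gripper": 1}
    - {"x": 0.15, "y": 1.75, "z": 0, "rx": 0, "ry": 0, "rz": 0, "gripper": 1}
    - {"x": 0.15, "y": 1.85, "z": 0, "rx": 0, "ry": 0, "rz": 0, "gripper": 1}

```text
time_s: 19.95
eef_pos: [0.5836, 0.0117, 0.0428]
orientation: [3.139, -0.0, 3.063]
force: [-0.0, -2.2, -0.4]
width: 0.008
```

Request:
drive_tool:
  moves:
    - {"x": 0.01, "y": 0.1, "z": 0, "rx": 0, "ry": 0, "rz": 0, "gripper": 1}
    - {"x": 0.02, "y": 0.2, "z": 0, "rx": 0, "ry": 0, "rz": 0, "gripper": 1}
    - {"x": 0.02, "y": 0.3, "z": 0, "rx": 0, "ry": 0, "rz": 0, "gripper": 1}
    - {"x": 0.02, "y": 0.3, "z": 0, "rx": 0, "ry": 0, "rz": 0, "gripper": 1}

```text
time_s: 20.45
eef_pos: [0.5837, 0.0164, 0.0428]
orientation: [-3.141, -0.001, 3.06]
force: [0.1, -7.5, -0.1]
width: 0.007
```

Request:
drive_tool:
  moves:
    - {"x": 0.01, "y": 0.1, "z": 0, "rx": 0, "ry": 0, "rz": 0, "gripper": 1}
    - {"x": 0.01, "y": 0.2, "z": 0, "rx": 0, "ry": 0, "rz": 0, "gripper": 1}
    - {"x": 0.01, "y": 0.2, "z": 0, "rx": 0, "ry": 0, "rz": 0, "gripper": 1}

```text
time_s: 20.82
eef_pos: [0.5834, 0.0165, 0.0429]
orientation: [-3.136, -0.001, 3.057]
force: [-2.0, -11.8, 0.5]
width: 0.004
```

```bash
python3 - <<'E'
from h import *
s=get_state(); print(jig(s["eef_pos"][:2]*1000))
f=grab_frame("scene");cover(f)
E
```

```text
[  5.03762162 -67.74726268]
cover 437 [[-27.8 -55.6]
 [ 28.5  55.8]] z 0.0533
front [[-52.0, 13.0], [-46.0, 7.0], [-40.0, 5.0], [-34.0, 1.0], [-28.0, -2.0], [-22.0, 2.0], [-16.0, -0.0], [-10.0, -1.0], [-4.0, -1.0], [2.0, -1.0], [8.0, -7.0], [14.0, -27.0], [20.0, -28.0], [26.0, -27.0], [32.0, -30.0], [38.0, -28.0], [44.0, -27.0], [50.0, -27.0]]
```

Request:
drive_tool:
  moves:
    - {"x": -0.05, "y": -0.5, "z": 0, "rx": 0, "ry": 0, "rz": 0, "gripper": 1}
    - {"x": -0.05, "y": -0.5, "z": 1.5, "rx": 0, "ry": 0, "rz": 0, "gripper": 1}
    - {"x": -0.05, "y": -0.5, "z": 3, "rx": 0, "ry": 0, "rz": 0, "gripper": 0.5}
    - {"x": -1.8, "y": 0.5, "z": 3, "rx": 0, "ry": 0, "rz": 0, "gripper": 0}
    - {"x": -3.4, "y": 1.8, "z": 3, "rx": 0, "ry": 0, "rz": 0, "gripper": 0}
    - {"x": -3.4, "y": 2.95, "z": 3, "rx": 0, "ry": 0, "rz": 0, "gripper": 0}
    - {"x": -3.4, "y": 2.95, "z": 1, "rx": 0, "ry": 0, "rz": 0, "gripper": 0}
    - {"x": -3.4, "y": 2.95, "z": -0.5, "rx": 0, "ry": 0, "rz": 0, "gripper": 0}
    - {"x": -3.4, "y": 2.95, "z": -1, "rx": 0, "ry": 0, "rz": 0, "gripper": 0}
    - {"x": -3.4, "y": 2.95, "z": -1, "rx": 0, "ry": 0, "rz": 0, "gripper": 0}

```text
time_s: 22.12
eef_pos: [0.4984, 0.0902, 0.0178]
orientation: [-3.136, -0.002, 3.057]
force: [-0.6, 0.1, 0.2]
width: 0.5
```

```bash
python3 - <<'E'
from h import *
s=get_state(); print(jig(s["eef_pos"][:2]*1000),s["eef_pos"],s["orientation"])
f=grab_frame("scene");cover(f)
E
```

```text
[-85.66809031  -1.23304974] [0.49841273 0.09017088 0.01784652] [-3.13644882e+00 -1.93218552e-03  3.05652372e+00]
cover 820 [[-29.1 -59.8]
 [ 28.4  57. ]] z 0.0533
front [[-55.0, -27.0], [-49.0, -27.0], [-43.0, -29.0], [-37.0, -28.0], [-31.0, -29.0], [-25.0, -27.0], [-19.0, -29.0], [-13.0, -29.0], [-7.0, -27.0], [-1.0, -27.0], [5.0, -29.0], [11.0, -28.0], [17.0, -28.0], [23.0, -30.0], [29.0, -27.0], [35.0, -29.0], [41.0, -28.0], [47.0, -27.0], [53.0, -31.0]]
```

Cover looks seated; a squaring push in +x follows.

Request:
drive_tool:
  moves:
    - {"x": 0.5, "y": -0.04, "z": 0, "rx": 0.03, "ry": 0, "rz": 0.02, "gripper": 0}
    - {"x": 1, "y": -0.07, "z": 0, "rx": 0.03, "ry": 0, "rz": 0.02, "gripper": 0}
    - {"x": 1.4, "y": -0.1, "z": 0, "rx": 0.03, "ry": 0, "rz": 0.02, "gripper": 0}
    - {"x": 1.6, "y": -0.1, "z": 0, "rx": 0.03, "ry": 0, "rz": 0.02, "gripper": 0}
    - {"x": 1.75, "y": -0.1, "z": 0, "rx": 0.03, "ry": 0, "rz": 0.02, "gripper": 0}
    - {"x": 1.85, "y": -0.1, "z": 0, "rx": 0.03, "ry": 0, "rz": 0.02, "gripper": 0}
    - {"x": 1.9, "y": -0.1, "z": 0, "rx": 0.03, "ry": 0, "rz": 0.02, "gripper": 0}
    - {"x": 1.9, "y": -0.1, "z": 0, "rx": 0.03, "ry": 0, "rz": 0.02, "gripper": 0}

```text
time_s: 23.18
eef_pos: [0.5412, 0.0878, 0.0177]
orientation: [-3.14, -0.011, 3.061]
force: [-13.5, 0.4, 9.9]
width: 0.497
```

Request:
drive_tool:
  moves:
    - {"x": -0.6, "y": 0.05, "z": 0, "rx": 0, "ry": -0.07, "rz": 0, "gripper": 0}
    - {"x": -1.5, "y": 0.1, "z": 0, "rx": 0, "ry": -0.07, "rz": 0, "gripper": 0.5}
    - {"x": -2.5, "y": 0.1, "z": 1.5, "rx": 0, "ry": -0.07, "rz": -0.5, "gripper": 1}
    - {"x": -3.5, "y": 0.1, "z": 3.5, "rx": 0, "ry": -0.07, "rz": -1.5, "gripper": 1}
    - {"x": -3.5, "y": 0.1, "z": 5.5, "rx": 0, "ry": -0.07, "rz": -2.5, "gripper": 1}
    - {"x": -3.5, "y": 0.1, "z": 5.5, "rx": 0, "ry": -0.07, "rz": -3.5, "gripper": 1}
    - {"x": -3.5, "y": 0.1, "z": 5.5, "rx": 0, "ry": -0.07, "rz": -3.7, "gripper": 1}

```text
time_s: 24.05
eef_pos: [0.4537, 0.0905, 0.1557]
orientation: [3.137, 0.0, 2.415]
force: [1.3, -0.4, -0.4]
width: 0.002
```

```bash
python3 - <<'E'
from h import *
s=get_state(); print(jig(s["eef_pos"][:2]*1000),s["eef_pos"],s["orientation"],s["joints"].round(2))
f=grab_frame("scene");cover(f)
cv2.imwrite("pics/s7.png",cv2.resize(f["image"][170:310,290:430],None,fx=4,fy=4,interpolation=cv2.INTER_CUBIC))
for n in("scene","top"):
    F=grab_frame(n); W=world(F); J=jig(W[...,:2]*1000); hsv=cv2.cvtColor(F["image"],cv2.COLOR_BGR2HSV)
    M=(W[...,2]>.075)&(W[...,2]<.1)&(np.abs(J[...,0]-20)<40)&(np.abs(J[...,1]-60)<40)
    print(n,"pin",M.sum(),np.median(J[M],axis=0) if M.any() else "", W[M][:,2].max() if M.any() else "")
    R=((hsv[...,0]<8)|(hsv[...,0]>174))&(hsv[...,1]>140)&(np.abs(W[...,2]-.0645)<.008)&(np.abs(J[...,1]-50)<60)&(np.abs(J[...,0]-20)<50)
    P=J[R].astype(np.float32); print("red",len(P),cv2.minAreaRect(P) if len(P) else "",np.median(P,axis=0))
E
```

```text
[-130.27669573   -4.51500427] [0.45368258 0.09054465 0.15565744] [3.13700352e+00 3.36948725e-04 2.41513044e+00] [-0.64  0.22  0.35  2.14 -0.11  0.8   0.62]
cover 822 [[-29.4 -59.8]
 [ 28.6  56.1]] z 0.0532
front [[-55.0, -29.0], [-49.0, -30.0], [-43.0, -28.0], [-37.0, -26.0], [-31.0, -30.0], [-25.0, -29.0], [-19.0, -29.0], [-13.0, -29.0], [-7.0, -29.0], [-1.0, -29.0], [5.0, -27.0], [11.0, -30.0], [17.0, -27.0], [23.0, -30.0], [29.0, -29.0], [35.0, -29.0], [41.0, -29.0], [47.0, -29.0]]
scene pin 50 [25.40101742 64.94847488] 0.0970437369537019
red 143 ((31.581382751464844, 36.33380126953125), (15.256620407104492, 92.2807388305664), 15.101776123046875) [32.319668 34.96829 ]
top pin 29 [20.89888955 68.87939688] 0.0999757114905754
red 126 ((29.06360626220703, 38.222442626953125), (15.63499927520752, 92.93000030517578), 17.2666015625) [28.145716 38.166977]
```

View pics/s7.png

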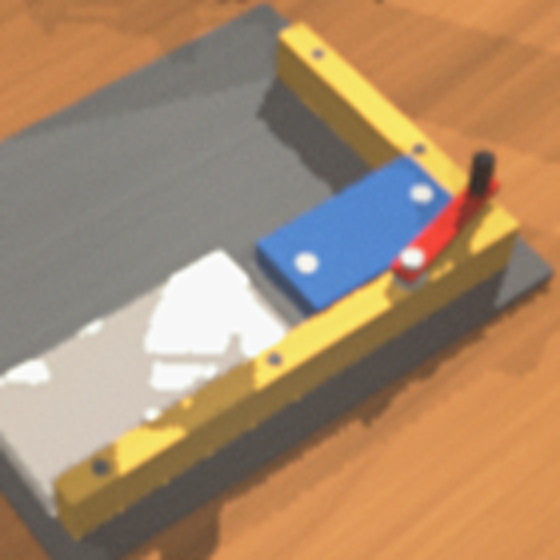

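Request:
drive_tool:
  moves:
    - {"x": 1.8, "y": 0.9, "z": 0, "rx": 0, "ry": 0, "rz": 0, "gripper": 1}
    - {"x": 3.6, "y": 1.8, "z": 0, "rx": 0, "ry": 0, "rz": 0, "gripper": 1}
    - {"x": 5.5, "y": 2.7, "z": 0, "rx": 0, "ry": 0, "rz": 0, "gripper": 1}
    - {"x": 7.32, "y": 3.52, "z": 0, "rx": 0, "ry": 0, "rz": 0, "gripper": 1}
    - {"x": 7.32, "y": 3.52, "z": 0, "rx": 0, "ry": 0, "rz": 0, "gripper": 1}
    - {"x": 7.32, "y": 3.52, "z": -1.5, "rx": 0, "ry": 0, "rz": 0, "gripper": 1}
    - {"x": 7.32, "y": 3.52, "z": -3, "rx": 0, "ry": 0, "rz": 0, "gripper": 1}
    - {"x": 7.32, "y": 3.52, "z": -3.4, "rx": 0, "ry": 0, "rz": 0, "gripper": 1}
    - {"x": 7.32, "y": 3.52, "z": -3.4, "rx": 0, "ry": 0, "rz": 0, "gripper": 1}

```text
time_s: 25.32
eef_pos: [0.6355, 0.1775, 0.0693]
orientation: [3.141, -0.001, 2.418]
force: [0.2, 0.5, 1.1]
width: 0.002
```

```bash
python3 - <<'E'
from h import *
s=get_state(); p=s["eef_pos"]*1000; print(jig(p[:2]),p,s["orientation"])
for th in (.28,.45,.6,.75,.9,1.05,1.2,1.35,1.5,1.57):
    q=np.array([40-70*np.sin(th)+9,70*np.cos(th)+12]); w=O+q[0]*ex+q[1]*ey
    print(th,q.round(1),((w-p[:2])/25).round(2))
E
```

```text
[43.79913189 96.98567895] [635.47980169 177.48810872  69.3098586 ] [ 3.14093013e+00 -1.13632239e-03  2.41789334e+00]
0.28 [29.7 79.3] [-0.62 -0.66]
0.45 [18.6 75. ] [-1.08 -0.79]
0.6 [ 9.5 69.8] [-1.46 -0.97]
0.75 [ 1.3 63.2] [-1.81 -1.21]
0.9 [-5.8 55.5] [-2.11 -1.49]
1.05 [-11.7  46.8] [-2.38 -1.82]
1.2 [-16.2  37.4] [-2.59 -2.18]
1.35 [-19.3  27.3] [-2.74 -2.57]
1.5 [-20.8  17. ] [-2.84 -2.98]
1.57 [-21.   12.1] [-2.86 -3.17]
```

Request:
drive_tool:
  moves:
    - {"x": -0.62, "y": -0.66, "z": 0, "rx": 0, "ry": 0, "rz": 0, "gripper": 1}
    - {"x": -0.85, "y": -0.72, "z": 0, "rx": 0, "ry": 0, "rz": 0, "gripper": 1}
    - {"x": -1.08, "y": -0.79, "z": 0, "rx": 0, "ry": 0, "rz": 0, "gripper": 1}
    - {"x": -1.46, "y": -0.97, "z": 0, "rx": 0, "ry": 0, "rz": 0, "gripper": 1}
    - {"x": -1.81, "y": -1.21, "z": 0, "rx": 0, "ry": 0, "rz": 0, "gripper": 1}
    - {"x": -2.11, "y": -1.49, "z": 0, "rx": 0, "ry": 0, "rz": 0, "gripper": 1}
    - {"x": -2.38, "y": -1.82, "z": 0, "rx": 0, "ry": 0, "rz": 0, "gripper": 1}
    - {"x": -2.59, "y": -2.18, "z": 0, "rx": 0, "ry": 0, "rz": 0, "gripper": 1}
    - {"x": -2.74, "y": -2.57, "z": 0, "rx": 0, "ry": 0, "rz": 0, "gripper": 1}
    - {"x": -2.74, "y": -2.57, "z": 0, "rx": 0, "ry": 0, "rz": 0, "gripper": 1}

```text
time_s: 26.58
eef_pos: [0.5668, 0.1115, 0.0693]
orientation: [-3.141, -0.001, 2.416]
force: [-0.3, 1.0, 0.0]
width: 0.004
```

Request:
drive_tool:
  moves:
    - {"x": -0.06, "y": -0.2, "z": 0, "rx": 0, "ry": 0, "rz": 0, "gripper": 1}
    - {"x": -0.1, "y": -0.4, "z": 0, "rx": 0, "ry": 0, "rz": 0, "gripper": 1}
    - {"x": -0.12, "y": -0.6, "z": 0, "rx": 0, "ry": 0, "rz": 0, "gripper": 1}
    - {"x": -0.13, "y": -0.75, "z": 0, "rx": 0, "ry": 0, "rz": 0, "gripper": 1}
    - {"x": -0.13, "y": -0.75, "z": 0, "rx": 0, "ry": 0, "rz": 0, "gripper": 1}

```text
time_s: 27.2
eef_pos: [0.5642, 0.0995, 0.0695]
orientation: [3.135, -0.004, 2.421]
force: [2.4, 14.9, -3.3]
width: 0.006
```

```bash
cat >> h.py <<'E'
def red():
  for n in("scene","top"):
    F=grab_frame(n); W=world(F); J=jig(W[...,:2]*1000); hsv=cv2.cvtColor(F["image"],cv2.COLOR_BGR2HSV)
    R=((hsv[...,0]<8)|(hsv[...,0]>174))&(hsv[...,1]>140)&(np.abs(W[...,2]-.0645)<.008)&(np.abs(J[...,1]-20)<80)&(np.abs(J[...,0])<60)
    P=J[R].astype(np.float32); print(n,"red",len(P),cv2.minAreaRect(P) if len(P) else "")
E
python3 - <<'E'
from h import *
s=get_state(); print(jig(s["eef_pos"][:2]*1000),s["force"])
red()
E
```

```text
[-20.82795263  13.44697019] [ 2.4178468  14.9420699  -3.26285971]
scene red 153 ((3.1895675659179688, -1.0454769134521484), (93.09780883789062, 15.680062294006348), 0.7732118964195251)
top red 0
```

Request:
drive_tool:
  moves:
    - {"x": 0.3, "y": 0.4, "z": 0, "rx": 0, "ry": 0, "rz": 0, "gripper": 1}
    - {"x": 0.4, "y": 0.8, "z": 0.3, "rx": 0, "ry": 0, "rz": 0, "gripper": 1}
    - {"x": 0.4, "y": 0.8, "z": 2, "rx": 0, "ry": 0, "rz": 0, "gripper": 1}
    - {"x": 0.4, "y": 0.8, "z": 4, "rx": 0, "ry": 0, "rz": 0, "gripper": 1}
    - {"x": -1, "y": 2, "z": 5, "rx": 0, "ry": 0, "rz": 0, "gripper": 1}
    - {"x": -2.5, "y": 3, "z": 5, "rx": 0, "ry": 0, "rz": 0, "gripper": 1}
    - {"x": -4, "y": 4, "z": 5, "rx": 0, "ry": 0, "rz": 0, "gripper": 1}
    - {"x": -4, "y": 5.5, "z": 5, "rx": 0, "ry": 0, "rz": 0, "gripper": 1}
    - {"x": -4, "y": 5.5, "z": 5, "rx": 0, "ry": 0, "rz": 0, "gripper": 1}

```text
time_s: 28.42
eef_pos: [0.4638, 0.2398, 0.1951]
orientation: [3.134, -0.004, 2.425]
force: [-0.4, -1.3, -0.0]
width: 0.004
```

```bash
python3 - <<'E'
from h import *
red(); f=grab_frame("scene"); cover(f); g=grab_frame("top"); cover(g)
a=cv2.resize(f["image"][170:310,260:430],(680,560),interpolation=cv2.INTER_CUBIC); cv2.imwrite("pics/s8.png",a)
E
```

```text
scene red 152 ((2.780323028564453, -0.06408119201660156), (15.768084526062012, 93.5459976196289), 88.36682891845703)
top red 115 ((-6.292011260986328, 1.3550806045532227), (75.49484252929688, 13.960066795349121), 3.653421640396118)
cover 698 [[-28.5 -60. ]
 [ 28.6  56.6]] z 0.0532
front [[-55.0, -29.0], [-49.0, -28.0], [-43.0, -28.0], [-37.0, -27.0], [-31.0, -28.0], [-25.0, -28.0], [-19.0, -28.0], [-13.0, -27.0], [-7.0, -24.0], [17.0, -29.0], [23.0, -28.0], [29.0, -28.0], [35.0, -30.0], [41.0, -29.0], [47.0, -28.0]]
cover 680 [[-30.9 -56.9]
 [ 24.9  58.8]] z 0.0551
front [[-52.0, -28.0], [-46.0, -29.0], [-40.0, -29.0], [-34.0, -30.0], [-28.0, -30.0], [-22.0, -31.0], [-16.0, -31.0], [-10.0, -31.0], [14.0, -30.0], [20.0, -30.0], [26.0, -30.0], [32.0, -31.0], [38.0, -31.0], [44.0, -31.0], [50.0, -31.0]]
```

View pics/s8.png

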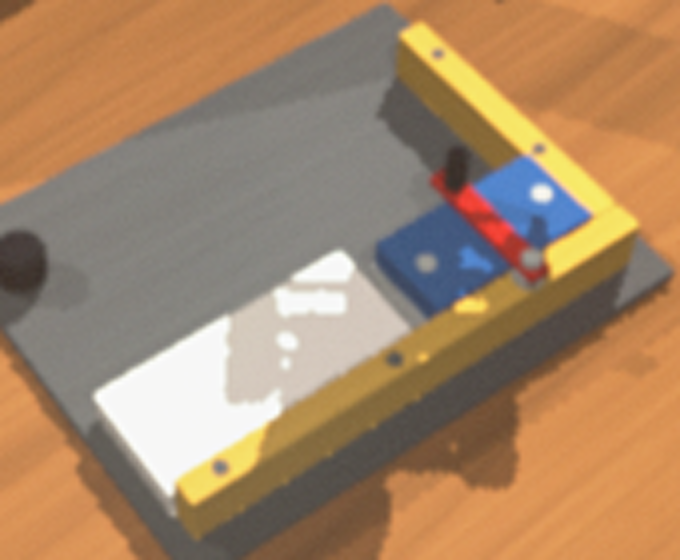

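```bash
python3 -c "
from station import *
print(get_state()['force']); print(close_job())"
```

```text
[-0.35865237 -0.16643483  0.12245098]
the job is handed in; nothing more can be done
None
```

The mould is closed in its jig and the job is handed in, at about 28.5 s of the 72 s allowed; no verdict was given.

- **Lower half:** I gripped it, turned it square, slid it against the side fence, then pushed it with two fingers into the back fence. It stopped hard there at about 20 N, and the cameras put its edges within about 1 mm of home in x. In y the two views differ by about 2–3 mm.
- **Cover:** I slid it back to the fence, then left across the lower half until it stopped hard on the side fence. A last two-finger push squared it up, stopping at the same place as when the lower half was seated.
- **Keeper:** I pushed the pin round to its stop, which it met at about 15 N.

**Last checks, arm clear:** The cover's edges are about ±60 mm in y, with the front at −28 to −31 mm, so it is flush within measuring error. The top and scene cameras disagree by about 2–3 mm everywhere, so flushness to 3 mm rests mainly on the hard stops.

For the keeper, the scene view put it within 0.03 rad of its stop angle and the top view within 0.06 rad. Even the worse reading is about 1.51 rad, above the 1.45 needed.

I kept well clear of the loupe and the other bystanders, but did not measure their positions at the end. On its first slide, while gripped, the back finger met something at the back fence (about 17 N sideways and 20 N upward). I backed off and finished that stretch by pushing from the front.

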